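Post a needle case into the used-needle box

ROBOT

A 6-joint arm with a two-finger parallel gripper is mounted at the origin on a cart in front of the work surface, level with it; the furniture and walls round the work are solid. World frame = base frame: x ahead of the robot, y to its left, z up, the work surface at z = 0. Lengths are in mm, angles in rad, forces in N, time in s.
With the tool pointing down it reaches from about 400 to 925 mm from the base axis. Payload 12.5 kg.
Tool frame: the origin (TCP) lies between the finger pads; the fingertips stand 19 mm ahead of it and the grasp point (between the pads) is the TCP (env.nose_length is the distance from the TCP to the fingertips, in mm); z points along the fingers, y is the line along which they close (so a half turn about z gives the same grasp; the last joint's range is limited). The gripper opens to 95 mm and grips with 3 to 60 N. Pads are 20 mm wide; open, the fingers measure 119 mm over their backs; the gripper's body (75 mm by 180 mm) begins 59 mm behind the grasp point.
Start: joints at [-1.314, 0.491, 1.559, -0, 1.092, -0.106], TCP at [221.831, -584.325, 233.661] pointing down, gripper open.
Joint ranges: [-3.1, 3.1], [-0.84, 2.19], [0.05, 2.79], [-1.13, 4.28], [0.06, 2.93], [-2.69, 2.69]. Speed limits (rad/s): [2.22, 2.22, 2.79, 3.14, 3.14, 3.14].

INTERFACE

Orientations are given as [roll, pitch, yaw] about the fixed x, y, z axes, in that order (R = Rz(yaw) Ry(pitch) Rx(roll)).
In Python, from cell import env gives the robot as it stands. The module is installed in compiled form; this text tells all that it offers.
- The arm moves only by the tool drive_tool, never from a script. Its argument "rows" is a list that holds one entry, the list of rows, each a list of 7 numbers: the shift along the tool's x, y, z scaled (see below), then the turn, a rotation vector about the tool's x, y, z scaled (see below), then the opening, from 0 (shut) to 1 (fully open). In form: [[[tx, ty, tz, ax, ay, az, jaw], ...]]. A call has 1 to 5 rows; each row shifts and turns the commanded pose from where the row before left it, along the tool's axes as they then stand; what a row does not reach is not made up. The controller multiplies each number of a shift by 250 mm and each number of a turn by 180 degrees. A row lasts 1/8 s, in which the tool goes at most 62.5 mm and 10.7 degrees, less where a joint would pass 70% of its speed; a pose out of reach is approached as far as the arm can. A call with a number of a shift or a turn outside -1 to 1 is refused whole. A call with a gripper value outside its range is refused whole. The fingers move at their own pace and stop on an object; the grip force is fixed at half the most. Time passes only in rows, so rows that do not move let the fingers close. It gives the time, the measured TCP pose, the force, the opening and the grip force at its end, in the units of the state.
- env.state(): the state, without advancing time (a new reading comes with each control period).
- env.read_camera(name): name is "scene" or "side" or "wrist"; returns a dict with "color" (384x512x3 uint8, blue, green, red), "camera_matrix" (3x3 intrinsics, pixels), "pose" (4x4, takes a point from camera to world coordinates). Camera axes: x right, y up, looking along -z (the intrinsics and any distortion apply to the point x, -y, -z); pixel columns grow to the right and rows downward; lengths in mm; the calibration is good to about 2 mm. A picture is of the moment at which its call begins. There is no depth.
- env.job_done(): hands the job in; it is judged then, once.
Trained networks look in a picture, given as the dict that the camera call returned (one of the last four; its "shot" number tells which), for a name from the list of things; names that differ only in an ending like _2 or _b are one class to them, and where a whole thing is asked for, a point or a joint stands for the part that bears it (a point fixed in the world has none). Each returns a list of dicts, best first, with "score" (0 to 1); they miss things now and then, are a little off and sometimes report something else, mostly with a low value. They report only what shows in the picture. A call takes as long as a camera call.
- env.search_frame(name, picture): "at" ([x, y, z] in mm, in the coordinates of the camera as it stood for that picture, good to about 4 mm: the middle of the surface that is visible of it).
- env.place_of(name, picture): "at" ([x, y, z] in mm, in the coordinates of the camera as it stood for that picture, good to about 4 mm: a listed point, or the origin of a listed thing).
The state is a dict: "t": time; "joints": joint angles; "qvel": joint speeds; "tau": joint torques, N m; "eef_pos": TCP position; "tcp_rot": TCP orientation; "ft_force": force on the tool from outside, world axes, zero at the start; "moment": the same for the moment, N m; "opening": opening from 0.0 (shut) to 1.0 (fully open); "grip_force": force on a finger pad.
Only numpy, scipy, OpenCV 4.12 (cv2) and the standard library are available. Lean on these libraries where they do the work, as an engineer would, in place of code of your own. Each camera call takes 0.05 s, during which the arm holds its last target. There are 200 camera calls.

TASK

Put the green needle case away in the yellow used-needle box without picking it up: gently press the steel flap down with one fingertip and hold it open, and with the other finger slide the case along the landing over the edge so that it drops into the box. Keep it off the shut flap, then draw back so the flap springs fully shut over it. Leave the things standing round the box where they are.

Things in the scene. Friction and masses are not known exactly. Their poses are not given: they have to be found in the camera images.
- needle_box: yellow used-needle box, fixed to the table, hollow, 188 long (x) x 140 wide (y) x 110 mm high. Origin: centre of its underside, z up. Its x axis points roughly to the robot's right (world -y), within 0.7 rad. Along x its flat top has: the landing (x -94 to -22 mm, full width), the opening filled flush by the steel flap (x -22 to +78, y -55 to +55), the hinge strip (x +78 to +94)
- landing_edge (a point): middle of the edge where the landing ends and the opening begins, on the top surface: box x -22, y 0, z 110 mm; axes as the box's. The sheet is 3 mm thick and hollow beneath, inner floor at z 6 mm. A rolled rim 5 mm wide and 2.5 mm high runs along both long sides of the top, none at the ends
- flap (a joint): angle of the steel flap (rad): 0 shut, flush with the top; grows as its free edge swings down into the box; stop at 1.05. 98 mm long, 107 wide, hinged at the end away from the landing. A spring shuts it: about 0.04 N m at 0 and 0.1 N m at 1 rad, so shut it carries the case; let go, it closes by itself in about half a second
- flap_hinge (a point): middle of the flap's hinge line, on the top surface: box x +78, y 0, z 110 mm; 100 mm from the landing's edge
- flap_edge (a point): middle of the flap's free edge, upper face; shut, it lies 2 mm past the landing's edge, level with the top
- needle_case: flat green needle case with a paper-white panel, 32 (its x) x 52 (its y) x 9 mm, 15 to 28 g, lying loose on the landing with its 32 mm side roughly along the box's x axis (turned by up to 0.2 rad). Origin: centre of its underside; z up
- blue_bobbin: small steel bobbin of blue thread, 21 mm across, 11 tall, lying flat on the table on the near side of the box; a bystander. Origin: centre of its underside
- red_bobbin: small steel bobbin of red thread, 21 mm across, 11 tall, lying flat on the table on the near side of the box; a bystander. Origin: centre of its underside
- snips: thread snips, 22 x 115 x 6 mm, lying on the table on the near side of the box; a bystander. Origin: centre of its underside
- teal_spool: spool of teal thread, 26 mm across, 46 tall, standing on the table on the far side of the box; a bystander. Origin: centre of its underside
- black_spool: spool of black thread, 26 mm across, 42 tall, standing on the table on the far side of the box; a bystander. Origin: centre of its underside
- wax: round cake of beeswax, 39 mm across, 13 tall, lying on the table on the far side of the box; a bystander. Origin: centre of its underside

How it is judged:
By the outcome, as a careful person would: the job done as asked, in the order asked, and still so for the second after the job is handed in, with the robot touching nothing.
It also fails if it takes over 35 s, if anything falls off the work surface, if the arm or the gripper's body presses on something with over 40 N, if the wrist force passes 120 N, or if a joint passes its speed limit or range.

## Working session

There is one attempt and no reset: what is moved stays moved. The work goes in short steps, Python scripts to look and compute and a tool call to move; the robot and the scene stay as the last step left them, time stands still between calls to the robot, and variables do not carry over. Pictures are saved under pics/ and viewed, at most 10 in all, crops included, and the job is handed in when it is done.

Besides the shell and the picture viewer there is one more tool, called after "Call:" in YAML: its name, and indented under it one key for each argument. drive_tool: Moves the arm, as the interface text tells. Its arguments: {"type":"object","properties":{"rows":{"type":"array","items":{"type":"array","items":{"type":"array","items":{"type":"number","minimum":-1,"maximum":1}}}}},"required":["rows"]}

```bash
mkdir -p pics
cat > h.py <<'E'
from cell import env
import numpy as np, cv2
from scipy.spatial.transform import Rotation as R
def toworld(p,at): return (p["pose"]@np.r_[at,1])[:3]
def find(name,p,f="place_of",n=2):
    for d in getattr(env,f)(name,p)[:n]:
        print(p["name"],f,name,round(d["score"],2),np.round(toworld(p,d["at"]),1))
def snap(c,save=None):
    p=env.read_camera(c); p["name"]=c
    if save: cv2.imwrite("pics/"+save,p["color"])
    return p
def proj(p,w):
    q=np.linalg.inv(p["pose"])@np.r_[w,1]; q=p["camera_matrix"]@np.array([q[0],-q[1],-q[2]]); return q[:2]/q[2]
E
python3 - <<'E'
from h import *
s=env.state();print(s)
ps=[snap("scene","a.png"),snap("side","b.png")]
for p in ps:
    print(p["pose"].round(2).tolist(),p["camera_matrix"].round(1).tolist())
    for n in "needle_box landing_edge flap_hinge flap_edge needle_case blue_bobbin red_bobbin snips teal_spool black_spool wax".split(): find(n,p,n=1)
cv2.imwrite("pics/ab.png",cv2.resize(np.hstack([p["color"] for p in ps]),(800,300)))
E
```

```text
{'t': 0.0, 'joints': array([-1.31359236e+00,  4.91556747e-01,  1.55945478e+00,  1.06717526e-06,
        1.09171367e+00, -1.05609827e-01]), 'qvel': array([ 0.00163433,  0.00037003,  0.00040176,  0.00098432, -0.00175452,
       -0.00116906]), 'tau': array([ 1.12016824e-03, -6.12633133e+01, -2.58177781e+01,  6.92712050e-02,
        4.82102868e-02, -1.10771666e-04]), 'eef_pos': array([ 221.77355151, -584.08498769,  233.06165231]), 'tcp_rot': array([-3.14046651e+00, -1.20327375e-04,  3.62813230e-01]), 'ft_force': array([-0.09212451, -0.6140461 , -0.60488575]), 'moment': array([-0.00967121, -0.00588682, -0.0156616 ]), 'grip_force': 0.0, 'opening': 0.9967219317580612}
[[0.23, 0.63, -0.74, -120.65], [-0.97, 0.14, -0.18, -479.52], [-0.01, 0.76, 0.65, 654.65], [0.0, 0.0, 0.0, 1.0]] [[371.4, 0.0, 254.4], [0.0, 371.4, 190.6], [0.0, 0.0, 1.0]]
scene place_of needle_box 0.77 [ 519.1 -358.4    4.5]
scene place_of landing_edge 0.85 [ 524.3 -337.4  113. ]
scene place_of flap_hinge 0.68 [ 501.7 -436.6  109.3]
scene place_of flap_edge 0.82 [ 524.3 -335.8  113.4]
scene place_of needle_case 0.54 [ 538.7 
[... 190 characters left out ...]
l_spool 0.36 [ 414.3 -318.8    2. ]
[[0.9, -0.29, 0.34, 785.77], [0.44, 0.55, -0.71, -919.25], [0.02, 0.79, 0.62, 606.72], [0.0, 0.0, 0.0, 1.0]] [[403.4, 0.0, 253.7], [0.0, 403.4, 199.5], [0.0, 0.0, 1.0]]
side place_of needle_box 0.87 [ 520.6 -355.9   -3.1]
side place_of landing_edge 0.63 [ 522.6 -334.3  104.1]
side place_of flap_hinge 0.63 [ 508.5 -433.8  109.6]
side place_of flap_edge 0.56 [ 521.3 -335.3  109.7]
side place_of needle_case 0.5 [ 540.4 -308.1  108. ]
side place_of red_bobbin 0.31 [ 6.369e+02 -3.633e+02 -3.000e-01]
side place_of teal_spool 0.48 [ 634.1 -326.4    0.8]
side place_of black_spool 0.56 [ 640.  -363.3   -2. ]
side place_of wax 0.71 [ 6.159e+02 -4.267e+02 -5.000e-01]
```

View pics/ab.png

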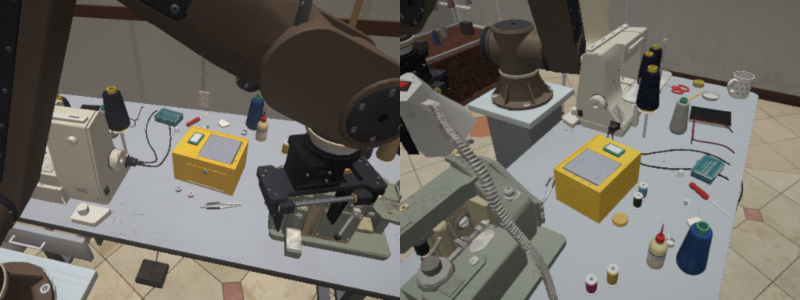

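Run:
```python
import cv2,numpy as np
a=cv2.imread("pics/a.png")[120:320,120:400];b=cv2.imread("pics/b.png")[120:320,40:320]
cv2.imwrite("pics/c.png",cv2.resize(a,(784,560),interpolation=2));cv2.imwrite("pics/d.png",cv2.resize(b,(784,560),interpolation=2))
```

```text
(no output)
```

The scene view shows the box at about (210,155) and the side view at about (597,175), with the green case on the landing, the bobbins and snips nearer the robot, and the spools and wax beyond. Sewing machines stand left and right of it. Next I'll refine the box pose.

View pics/c.png

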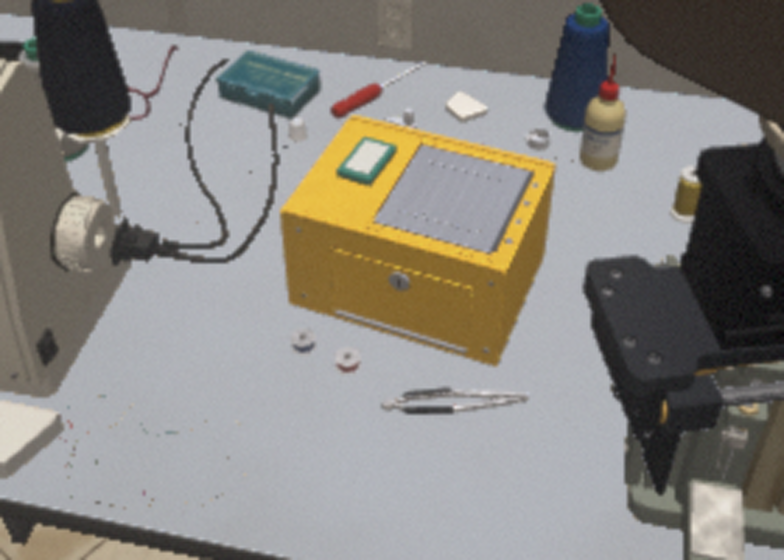

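View pics/d.png

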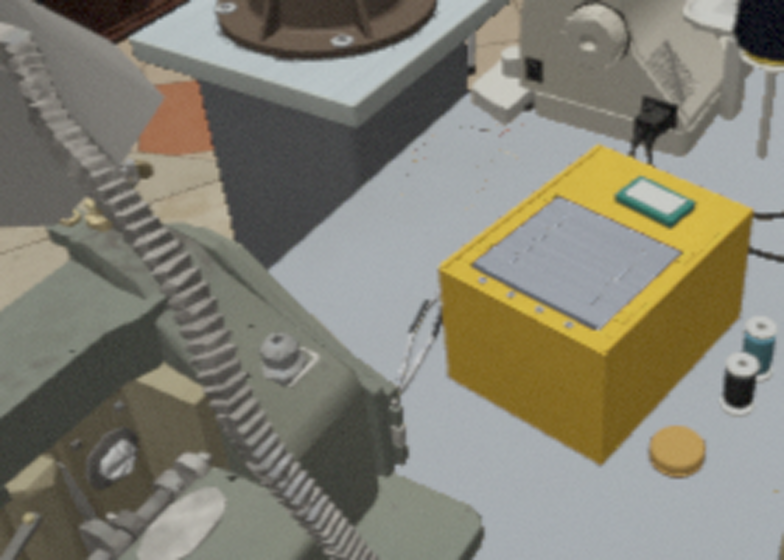

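```bash
cat >> h.py <<'E'
def unproj(K,P,uv,z):
    d=P[:3,:3]@np.array([(uv[0]-K[0,2])/K[0,0],-(uv[1]-K[1,2])/K[1,1],-1.]); o=P[:3,3]
    return o+d*(z-o[2])/d[2]
def rect(p,z,x0,y0,wx,wy,s=3):
    # top-down: columns = -y, rows = -x (up = +x)
    c=[(x0+wx,y0+wy),(x0+wx,y0),(x0,y0),(x0,y0+wy)]
    src=np.float32([proj(p,[a,b,z]) for a,b in c]); dst=np.float32([(0,0),(wy*s,0),(wy*s,wx*s),(0,wx*s)])
    return cv2.warpPerspective(p["color"],cv2.getPerspectiveTransform(src,dst),(int(wy*s),int(wx*s)),flags=cv2.INTER_CUBIC)
E
python3 - <<'E'
from h import *
from scipy.optimize import least_squares
sc=snap("scene");sd=snap("side")
box=np.array([[-94,70],[-94,-70],[94,-70],[94,70.]])
o1=np.array([(352,118),(284,212),(502,270),(555,162)])/2.8+120
o2=np.array([(752,212),(600,146),(440,268),(605,353)])/2.8+[40,120]
def pts(v):
    c,s=np.cos(v[2]),np.sin(v[2]); return np.array([[v[0]+c*x-s*y,v[1]+s*x+c*y,111] for x,y in box])
for nm,use in (("both",[(sc,o1),(sd,o2)]),("sc",[(sc,o1)]),("sd",[(sd,o2)])):
    f=lambda v:np.concatenate([np.array([proj(p,w) for w in pts(v)])-o for p,o in use]).ravel()
    r=least_squares(f,[520,-357,-1.75]);print(nm,r.x.round(3),r.fun.round(1))
a=rect(sc,119,440,-460,160,210,2.4);b=rect(sd,119,440,-460,160,210,2.4)
cv2.imwrite("pics/e.png",np.vstack([a,b])[:600*2])
print(a.shape)
for p in (sc,sd):
    # green+white case mask by rectified plane
    r=rect(p,117,440,-460,160,210,4);h=cv2.cvtColor(r,cv2.COLOR_BGR2HSV)
    m=((h[...,0]>60)&(h[...,0]<100)&(h[...,1]>60)).astype(np.uint8)
    m=cv2.morphologyEx(m,cv2.MORPH_OPEN,np.ones((3,3)))
    cs=sorted(cv2.findContours(m,0,2)[0],key=cv2.contourArea)[-1:]
    for c in cs:
        (u,v),wh,an=cv2.minAreaRect(c);print(p["name"],600-v/4,-250-u/4,np.array(wh)/4,an)
E
```

```text
both [ 523.261 -360.401   -1.737] [-0.3 -1.5 -1.2 -1.   1.7  0.5  0.6  0.2  1.2 -1.4 -0.3 -1.2 -1.3 -0.5
  0.1  0.7]
sc [ 522.263 -360.032   -1.737] [-0.5 -1.3 -1.5 -0.7  1.5  0.8  0.4  0.4]
sd [ 523.887 -361.303   -1.738] [ 1.4 -1.  -0.2 -1.  -1.2 -0.2  0.1  1.1]
(384, 504, 3)
scene 540.0588226318359 -309.26470947265625 [30.5594883  52.50896454] 14.03624439239502
side 541.0044097900391 -311.9176445007324 [33.94962311 52.52429581] 12.52880573272705
```

View pics/e.png

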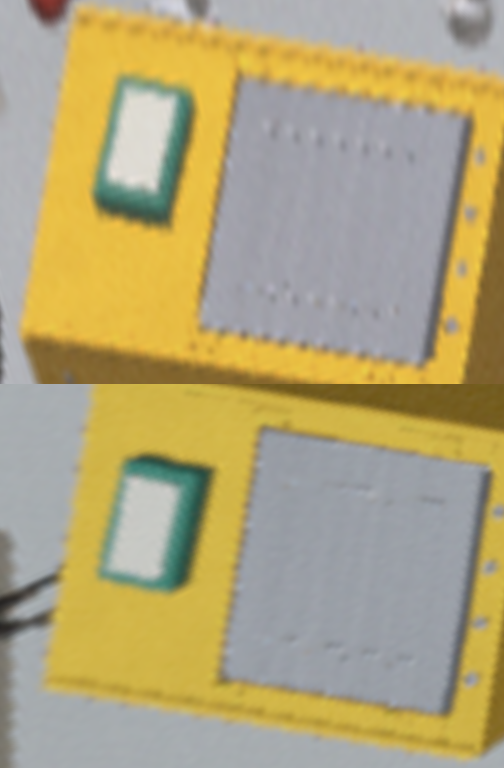

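The fits agree: the box is at about (522.5, -360) with yaw -1.737. The case is at about (542.5, -310), which is box x -53, y +11, and nearly square to the box. Plan: tilt the tool about 25° so the hinge-side finger sits lower and presses the flap, while the other finger slides the case.

```bash
cat >> h.py <<'E'
B0=np.array([522.5,-360.,0]);BY=-1.737
ux=np.array([np.cos(BY),np.sin(BY),0]);uy=np.array([-ux[1],ux[0],0])
def pose(A,h,gap,phi,y=11.,dyaw=0.):
    """inner tip corner of pusher at box x=A, height h above z=110; gap mm between pads, tilt phi"""
    Rm=R.from_euler("z",BY+np.pi/2+dyaw).as_matrix()@np.diag([1,-1,-1])@R.from_euler("x",phi).as_matrix()
    tipA=B0+A*ux+y*uy+[0,0,110+h]
    return tipA-Rm@np.array([0,-gap/2,19]),Rm
def cur():
    s=env.state();return s["eef_pos"],R.from_euler("xyz",s["tcp_rot"]).as_matrix()
def rows(targets,start=None,n=None):
    p,Rm=start or cur()
    for (q,Q),k in targets:
        rv=R.from_matrix(Rm.T@Q).as_rotvec(); rv0=rv/k; d=(q-p)/k
        for i in range(k):
            print(np.round(np.r_[Rm.T@d/250,rv0/np.pi],4).tolist(),end=",\n")
            Rm=Rm@R.from_rotvec(rv0).as_matrix()
        p,Rm=q,Q
E
python3 - <<'E'
from h import *
sc=snap("scene");sd=snap("side")
for n,p,o,u,zs in (("left machine base",sc,(120,120),(45,390),(0,)),("left2",sc,(120,120),(120,290),(0,)),("wheel",sc,(120,120),(115,230),(100,)),("right arm edge",sd,(40,120),(400,430),(0,100,150)),("rt knob",sd,(40,120),(280,340),(100,200)),("rt base",sd,(40,120),(480,520),(0,50))):
    for z in zs: print(n,unproj(p["camera_matrix"],p["pose"],np.array(u)/2.8+o,z).round())
q,Q=pose(-83,70,95,.436);print(q,cur())
s=cur()[0]
rows([((s+[40,30,30],cur()[1]),1),((q,Q),10)])
E
```

```text
left machine base [338. -91.  -0.]
left2 [ 456. -104.    0.]
wheel [ 429. -130.  100.]
right arm edge [ 434. -496.    0.]
right arm edge [ 492. -566.  100.]
right arm edge [ 521. -601.  150.]
rt knob [ 382. -538.  100.]
rt knob [ 462. -613.  200.]
rt base [ 524. -537.    0.]
rt base [ 546. -568.   50.]
[ 538.62919758 -330.34000292  177.16245502] (array([ 221.82692696, -584.32163992,  233.65817454]), array([[ 9.34898904e-01,  3.54914130e-01,  8.47127755e-06],
       [ 3.54914130e-01, -9.34898900e-01, -7.98209231e-05],
       [-2.04097855e-05,  7.76310696e-05, -9.99999997e-01]]))
[0.1922, -0.0554, -0.12, 0.0, 0.0, 0.0],
[0.1353, -0.0445, 0.0346, 0.0136, 0.0037, 0.0166],
[0.1324, -0.0499, 0.0381, 0.0136, 0.0037, 0.0166],
[0.1292, -0.055, 0.0419, 0.0136, 0.0037, 0.0166],
[0.1257, -0.0598, 0.0458, 0.0136, 0.0037, 0.0166],
[0.122, -0.0642, 0.0499, 0.0136, 0.0037, 0.0166],
[0.1179, -0.0682, 0.0541, 0.0136, 0.0037, 0.0166],
[0.1136, -0.0718, 0.0584, 0.0136, 0.0037, 0.0166],
[0.1091, -0.0751, 0.0628, 0.0136, 0.0037, 0.0166],
[0.1044, -0.0779, 0.0673, 0.0136, 0.0037, 0.0166],
[0.0995, -0.0802, 0.0718, 0.0136, 0.0037, 0.0166],
```

Run:
```python
from h import *
q,Q=pose(-83,70,95,.436)
s,S=cur()
rows([((np.array([280,-470,290]),S),4),((q+[0,0,70],Q),7),((q,Q),2)])
```

```text
[0.095, -0.0862, -0.0564, 0.0, 0.0, 0.0],
[0.095, -0.0862, -0.0564, 0.0, 0.0, 0.0],
[0.095, -0.0862, -0.0564, 0.0, 0.0, 0.0],
[0.095, -0.0862, -0.0564, 0.0, 0.0, 0.0],
[0.1665, -0.0222, 0.0245, 0.0194, 0.0052, 0.0237],
[0.164, -0.0328, 0.0289, 0.0194, 0.0052, 0.0237],
[0.1607, -0.043, 0.0339, 0.0194, 0.0052, 0.0237],
[0.1565, -0.0526, 0.0394, 0.0194, 0.0052, 0.0237],
[0.1516, -0.0615, 0.0454, 0.0194, 0.0052, 0.0237],
[0.1459, -0.0696, 0.0518, 0.0194, 0.0052, 0.0237],
[0.1395, -0.0768, 0.0586, 0.0194, 0.0052, 0.0237],
[0.0, 0.0591, 0.1269, 0.0, 0.0, 0.0],
[0.0, 0.0591, 0.1269, 0.0, 0.0, 0.0],
```

Call:
drive_tool:
  rows:
    - [[0.095,-0.086,-0.056,0,0,0,1],[0.095,-0.086,-0.056,0,0,0,1],[0.095,-0.086,-0.056,0,0,0,1],[0.095,-0.086,-0.056,0,0,0,1],[0.166,-0.022,0.025,0.0194,0.0052,0.0237,1]]

```text
t: 2.02
eef_pos: [317.2, -449.3, 285.4]
tcp_rot: [-3.082, -0.015, 0.286]
ft_force: [0.2, -1.1, -0.7]
opening: 1.002
grip_force: 0.0
```

Call:
drive_tool:
  rows:
    - [[0.164,-0.033,0.029,0.0194,0.0052,0.0237,1],[0.161,-0.043,0.034,0.0194,0.0052,0.0237,1],[0.156,-0.053,0.039,0.0194,0.0052,0.0237,1],[0.152,-0.062,0.045,0.0194,0.0052,0.0237,1],[0.146,-0.07,0.052,0.0194,0.0052,0.0237,1]]

```text
t: 2.65
eef_pos: [503.0, -349.6, 252.8]
tcp_rot: [-2.765, -0.013, -0.094]
ft_force: [0.2, -0.0, 0.3]
opening: 1.004
grip_force: 0.0
```

Run:
```python
from h import *
s=env.state();print(s["eef_pos"],s["ft_force"],s["joints"])
q,Q=pose(-83,70,95,.436)
rows([((q+[0,0,60],Q),2)])
```

```text
[ 503.03692558 -349.56616552  252.76392267] [ 0.23157733 -0.04363596  0.29416964] [-0.83243175  0.54178293  1.46210346  0.28845313  1.39670874  0.74252882]
[0.0669, -0.03, 0.0464, 0.0093, 0.0027, 0.0113],
[0.0654, -0.031, 0.0478, 0.0093, 0.0027, 0.0113],
```

Call:
drive_tool:
  rows:
    - [[0,0,0,0,0,0,1],[0,0,0,0,0,0,1]]

```text
t: 2.9
eef_pos: [501.3, -350.5, 252.9]
tcp_rot: [-2.767, -0.013, -0.091]
ft_force: [-0.5, -0.4, 1.2]
opening: 0.997
grip_force: 0.0
```

Run:
```python
from h import *
q,Q=pose(-83,60,95,.436)
rows([((q,Q),3)])
w=snap("wrist","w.png")
for n in "needle_box landing_edge flap_hinge needle_case".split(): find(n,w,n=1)
```

```text
[0.0456, 0.0129, 0.1184, 0.0065, 0.0019, 0.0079],
[0.0452, 0.0142, 0.1184, 0.0065, 0.0019, 0.0079],
[0.0449, 0.0155, 0.1184, 0.0065, 0.0019, 0.0079],
wrist place_of needle_box 0.83 [ 519.8 -359.3    1.6]
wrist place_of landing_edge 0.64 [ 525.3 -333.2  106.8]
wrist place_of flap_hinge 0.77 [ 507.8 -437.9  108.2]
wrist place_of needle_case 0.77 [ 540.2 -307.   110.6]
```

View pics/w.png

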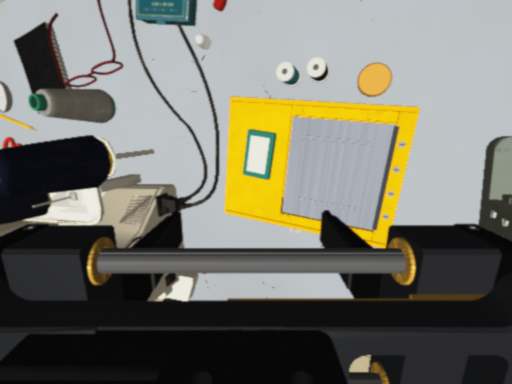

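The wrist view shows the box top with corners at about (230,97), (418,106) and (225,212), and the case at about (259,154). I'll use these as a third check on the pose.

Run:
```python
from h import *
w=snap("wrist");P=lambda u,z:unproj(w["camera_matrix"],w["pose"],u,z)
def b(p): d=p-B0; return np.round([d@ux,d@uy],1)
for n,u,z in (("FL",(230,97),112),("FR",(418,106),112),("NL",(225,212),112),("flapFL",(291,117),110),("flapFR",(397,124),110),("flapNR",(380,231),110),("flapNL",(282,214),110)): print(n,b(P(u,z)))
h=cv2.cvtColor(w["color"],cv2.COLOR_BGR2HSV)[110:200,235:290];m=(((h[...,0]<18)|(h[...,0]>40)|(h[...,1]<60))).astype(np.uint8);m[:,48:]=0
c=max(cv2.findContours(m,0,2)[0],key=cv2.contourArea)
pc=np.float32([b(P(q[0]+[235,110],118)) for q in c]);print("case",cv2.minAreaRect(pc),pc.min(0),pc.max(0))
```

```text
FL [-93.4  67.3]
FR [90.9 68.2]
NL [-92.5 -69.6]
flapFL [-22.3  50.8]
flapFR [77.7 51.7]
flapNR [ 83.1 -54.8]
flapNL [-20.4 -57.8]
case ((-52.571128845214844, 8.498479843139648), (50.51954650878906, 31.25674057006836), 86.98721313476562) [-69.3 -17.1] [-36.1  34.2]
```

Call:
drive_tool:
  rows:
    - [[0.045,0.013,0.118,0.0065,0.0019,0.0079,1],[0.045,0.014,0.118,0.0065,0.0019,0.0079,1],[0.045,0.015,0.118,0.0065,0.0019,0.0079,1],[0,0,0,0,0,0,1],[0,0,0,0,0,0,1]]

```text
t: 3.82
eef_pos: [538.8, -330.6, 168.7]
tcp_rot: [-2.706, -0.001, -0.167]
ft_force: [-0.5, -0.1, 0.6]
opening: 0.996
grip_force: 0.0
```

Call:
drive_tool:
  rows:
    - [[0,0.0203,0.0435,0,0,0,1],[0,0.0101,0.0217,0,0,0,1],[0,0.0101,0.0217,0,0,0,1],[0,0.0101,0.0217,0,0,0,1],[0,0.0101,0.0217,0,0,0,1]]

```text
t: 4.45
eef_pos: [539.0, -330.1, 131.3]
tcp_rot: [-2.705, -0.0, -0.167]
ft_force: [-0.3, -0.0, 0.4]
opening: 0.998
grip_force: 0.4
```

```bash
cat >> h.py <<'E'
def where():
    s=env.state();p,Rm=cur();g=s["opening"]*95
    for n,v in (("A",[0,-g/2,19]),("Bout",[0,g/2+12,19])):
        d=p+Rm@np.array(v)-B0;print(n,np.round([d@ux,d@uy,d[2]-110],1))
    print(s["t"],s["ft_force"].round(1),s["joints"].round(2))
E
python3 - <<'E'
from h import *
where()
w=snap("side","f.png");cv2.imwrite("pics/f2.png",cv2.resize(w["color"][140:320,140:340],(667,600)))
E
```

```text
A [-83.2  11.4  24.1]
Bout [ 13.5  11.3 -21.1]
4.45 [-0.3 -0.   0.4] [-0.79  0.7   1.53  0.38  1.2   0.76]
```

View pics/f2.png

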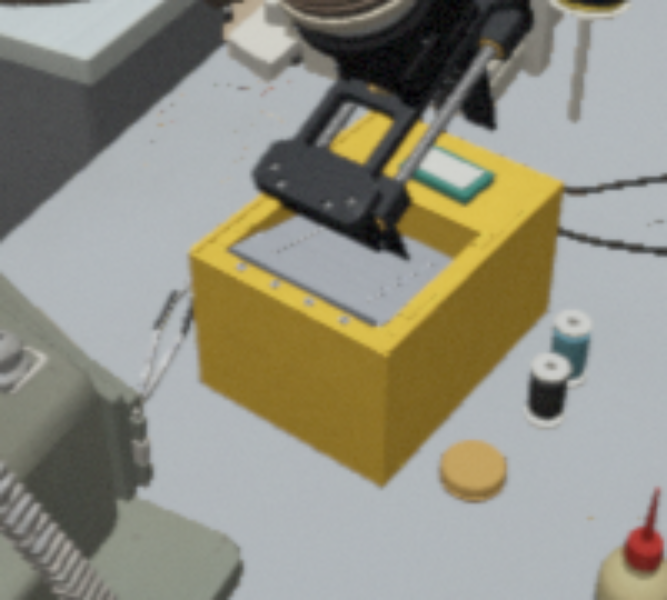

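The flap is opening under the fingertip at about (400,250) and the case is untouched at about (455,175). I'll descend further.

Call:
drive_tool:
  rows:
    - [[0,0.0085,0.0181,0,0,0,1],[0,0.0085,0.0181,0,0,0,1],[0,0.0085,0.0181,0,0,0,1],[0,0.006,0.012,0,0,0,1],[0,0,0,0,0,0,1]]

```text
t: 5.12
eef_pos: [538.9, -330.0, 113.0]
tcp_rot: [-2.704, 0.0, -0.167]
ft_force: [0.8, 0.8, -0.8]
opening: 0.999
grip_force: 0.4
```

Run:
```python
from h import *
where()
for c in ("scene","side","wrist"):
    p=snap(c); find("flap_edge",p,n=2); find("needle_case",p,n=1); cv2.imwrite(f"pics/g_{c}.png",p["color"])
    q=p
    pix=lambda t:proj(p,B0+(78-98*np.cos(t))*ux+[0,0,110-98*np.sin(t)]).round()
    print({t:pix(t).tolist() for t in (.3,.45,.6)})
im=[cv2.imread(f"pics/g_{c}.png") for c in ("side","wrist")]
cv2.imwrite("pics/g2.png",np.hstack([cv2.resize(im[0][140:290,170:320],(400,400),interpolation=2),cv2.resize(im[1][60:260,180:380],(400,400),interpolation=2)]))
```

```text
A [-83.4  11.3   5.9]
Bout [ 13.5  11.1 -39.4]
5.125 [ 0.8  0.8 -0.8] [-0.79  0.72  1.54  0.38  1.17  0.74]
scene place_of flap_edge 0.61 [ 522.3 -348.4   65.6]
scene place_of needle_case 0.46 [ 538.8 -308.7  116.4]
{0.3: [264.0, 195.0], 0.45: [266.0, 199.0], 0.6: [269.0, 204.0]}
side place_of flap_edge 0.86 [ 520.7 -347.3   62.2]
side place_of flap_edge 0.37 [ 3.951e+02 -4.131e+02  4.000e-01]
side place_of needle_case 0.62 [ 539.1 -308.6  108.5]
{0.3: [259.0, 212.0], 0.45: [257.0, 218.0], 0.6: [255.0, 225.0]}
wrist place_of needle_case 0.79 [ 546.2 -307.   109.6]
{0.3: [291.0, 238.0], 0.45: [303.0, 232.0], 0.6: [317.0, 228.0]}
```

View pics/g2.png

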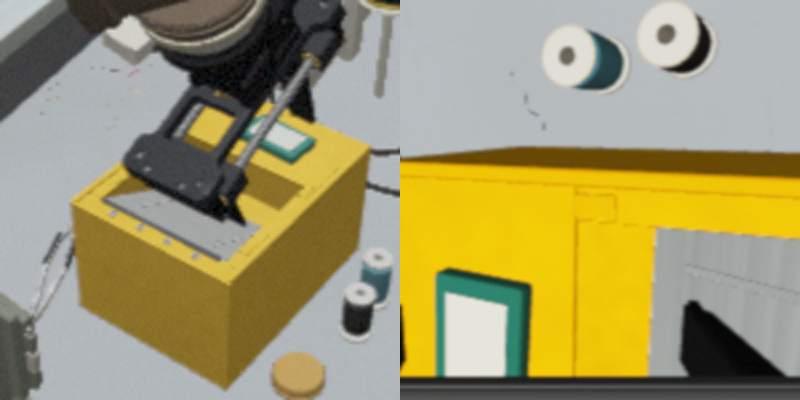

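The flap is at about 0.5 rad and held by the fingertip, and the case hasn't moved. Next I'll work out the slide with the fingers closing at the same time.

Run:
```python
from h import *
y=10.5;f=.436
rows([(pose(-58,4.5,95,f,y),5)]+[(pose(-58+5*i,4.5,95-2.9*i,f,y),1) for i in range(1,9)])
```

```text
[-0.0006, 0.0189, -0.0074, -0.0001, -0.0, -0.0],
[-0.0006, 0.0189, -0.0074, -0.0001, -0.0, -0.0],
[-0.0006, 0.0189, -0.0074, -0.0001, -0.0, -0.0],
[-0.0006, 0.0189, -0.0074, -0.0001, -0.0, -0.0],
[-0.0006, 0.0189, -0.0074, -0.0001, -0.0, -0.0],
[-0.0, 0.0123, -0.0084, 0.0, 0.0, 0.0],
[-0.0, 0.0123, -0.0084, 0.0, 0.0, 0.0],
[-0.0, 0.0123, -0.0084, 0.0, 0.0, 0.0],
[-0.0, 0.0123, -0.0084, 0.0, 0.0, 0.0],
[0.0, 0.0123, -0.0084, 0.0, 0.0, 0.0],
[-0.0, 0.0123, -0.0084, 0.0, 0.0, 0.0],
[-0.0, 0.0123, -0.0084, 0.0, 0.0, 0.0],
[0.0, 0.0123, -0.0084, 0.0, 0.0, 0.0],
```

Call:
drive_tool:
  rows:
    - [[-0.0006,0.0189,-0.0074,0,0,0,1],[-0.0006,0.0189,-0.0074,0,0,0,1],[-0.0006,0.0189,-0.0074,0,0,0,1],[-0.0006,0.0189,-0.0074,0,0,0,1],[-0.0006,0.0189,-0.0074,0,0,0,1]]

```text
t: 6.2
eef_pos: [534.0, -355.0, 111.9]
tcp_rot: [-2.704, -0.0, -0.167]
ft_force: [0.2, 4.1, 6.1]
opening: 0.998
grip_force: 3.2
```

Run:
```python
from h import *
where()
p=snap("side","k.png");find("flap_edge",p,n=1);find("needle_case",p,n=1)
q=snap("scene");find("flap_edge",q,n=1);find("needle_case",q,n=1)
cv2.imwrite("pics/k2.png",np.hstack([cv2.resize(p["color"][140:290,170:320],(400,400),interpolation=2),cv2.resize(q["color"][130:250,210:330],(400,400),interpolation=2)]))
```

```text
A [-57.8  10.6   4.8]
Bout [ 38.9  10.5 -40.4]
6.2 [0.2 4.1 6.1] [-0.82  0.74  1.51  0.37  1.2   0.73]
side place_of flap_edge 0.69 [ 516.3 -358.5   46.6]
side place_of needle_case 0.53 [ 539.2 -322.5  108.5]
scene place_of flap_edge 0.57 [ 521.1 -361.3   47.1]
scene place_of needle_case 0.64 [ 537.2 -322.9  114.5]
```

View pics/k2.png

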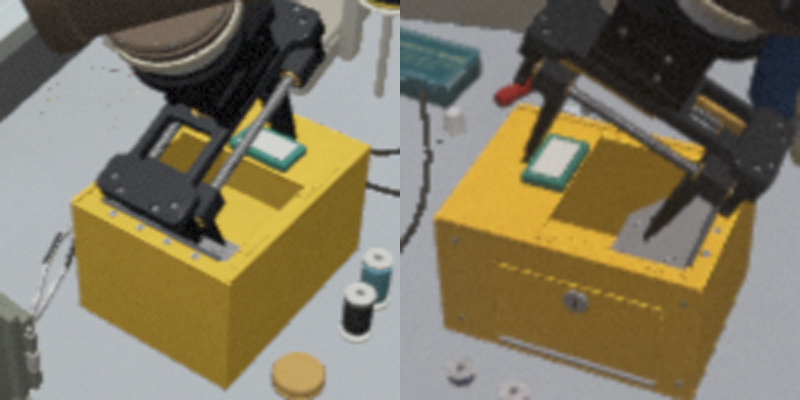

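The slide is working: the case has moved about 14 mm and sits square to the edge, and the flap is held at about 0.7 rad. I'll carry on.

Call:
drive_tool:
  rows:
    - [[0,0.0123,-0.0084,0,0,0,0.97],[0,0.0123,-0.0084,0,0,0,0.94],[0,0.0123,-0.0084,0,0,0,0.91],[0,0.0123,-0.0084,0,0,0,0.88]]

```text
t: 7.0
eef_pos: [531.5, -369.7, 114.0]
tcp_rot: [-2.704, -0.0, -0.167]
ft_force: [0.2, 1.8, 0.8]
opening: 0.883
grip_force: 1.1
```

Run:
```python
from h import *
where()
for c in ("side","scene"):
    p=snap(c);find("flap_edge",p,n=1);find("needle_case",p,n=1)
y=10.5;f=.436
rows([(pose(-17,5,70,f,y),5)])
```

```text
A [-38.   10.5   4.5]
Bout [ 48.8  10.4 -36. ]
7.0 [0.2 1.8 0.8] [-0.84  0.74  1.48  0.36  1.22  0.72]
side place_of flap_edge 0.44 [ 517.6 -359.8   39.4]
side place_of needle_case 0.69 [ 533.4 -343.6  111.5]
scene place_of flap_edge 0.91 [ 519.3 -364.4   43.8]
scene place_of needle_case 0.75 [ 534.6 -341.5  115.8]
[-0.0, 0.0096, -0.0073, -0.0, -0.0001, -0.0],
[-0.0, 0.0096, -0.0073, -0.0, -0.0001, -0.0],
[-0.0, 0.0096, -0.0073, -0.0, -0.0001, -0.0],
[-0.0, 0.0096, -0.0073, -0.0, -0.0001, -0.0],
[-0.0, 0.0096, -0.0073, -0.0, -0.0001, -0.0],
```

Call:
drive_tool:
  rows:
    - [[0,0.0108,-0.0073,0,0,0,0.86],[0,0.0108,-0.0073,0,0,0,0.84],[0,0.0108,-0.0073,0,0,0,0.815],[0,0.0108,-0.0073,0,0,0,0.79],[0,0.0108,-0.0073,0,0,0,0.77]]

```text
t: 7.92
eef_pos: [528.8, -385.4, 116.6]
tcp_rot: [-2.704, -0.0, -0.167]
ft_force: [-0.9, 4.0, -0.6]
opening: 0.775
grip_force: 1.5
```

Run:
```python
from h import *
where()
ps=[snap(c) for c in ("side","scene")]
for p in ps: find("flap_edge",p,n=1);find("needle_case",p,n=1)
p,q=ps
cv2.imwrite("pics/m2.png",np.hstack([cv2.resize(p["color"][140:290,170:320],(400,400),interpolation=2),cv2.resize(q["color"][130:250,210:330],(400,400),interpolation=2)]))
```

```text
A [-17.4  10.5   4.9]
Bout [ 60.2  10.4 -31.3]
7.925 [-0.9  4.  -0.6] [-0.86  0.75  1.46  0.35  1.24  0.71]
side place_of flap_edge 0.27 [ 638.1 -365.5    2.1]
side place_of needle_case 0.73 [ 520.7 -356.    -0.6]
scene place_of flap_edge 0.82 [ 519.1 -374.1   34.6]
```

View pics/m2.png

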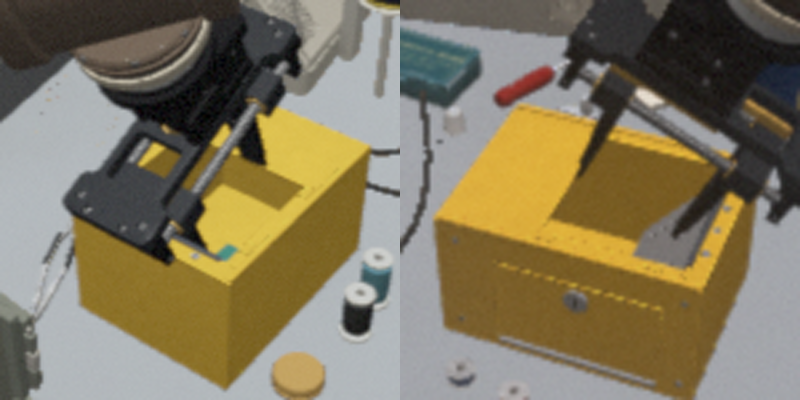

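The case has left the landing. Green shows through the opening in the side view at about (230,250), consistent with it lying on the floor of the box. I'll check that before letting go of the flap.

Run:
```python
from h import *
p=snap("side");h=cv2.cvtColor(p["color"],cv2.COLOR_BGR2HSV)
m=(h[...,0]>60)&(h[...,0]<95)&(h[...,1]>80);m[:190]=0;m[250:]=0;m[:,:220]=0;m[:,275:]=0
v,u=np.nonzero(m);print(len(u),u.min(),u.max(),v.min(),v.max())
for z in (6,15,40,60):
    for a in (u.min(),u.max()):
        for b in (v.min(),v.max()):
            d=unproj(p["camera_matrix"],p["pose"],(a,b),z)-B0;print(z,(d@ux).round(),(d@uy).round(),end="; ")
    print()
fe=[proj(p,B0+15*ux+y*uy+[0,0,35]).round() for y in (-53,53)];print(fe)
q,Q=cur(); rows([((q+[0,0,12],Q),2),((q+[0,0,60],Q),3)])
```

```text
22 228 267 196 236
6 -94.0 -145.0; 6 17.0 -56.0; 6 -152.0 -69.0; 6 -34.0 11.0; 
15 -85.0 -138.0; 15 24.0 -50.0; 15 -142.0 -63.0; 15 -26.0 16.0; 
40 -60.0 -117.0; 40 44.0 -33.0; 40 -114.0 -45.0; 40 -4.0 30.0; 
60 -40.0 -100.0; 60 61.0 -20.0; 60 -92.0 -31.0; 60 15.0 42.0; 
[array([229., 226.]), array([271., 248.])]
[0.0, -0.0101, -0.0218, 0.0, 0.0, 0.0],
[0.0, -0.0101, -0.0218, 0.0, 0.0, 0.0],
[0.0, -0.0271, -0.058, 0.0, 0.0, 0.0],
[0.0, -0.0271, -0.058, 0.0, 0.0, 0.0],
[0.0, -0.0271, -0.058, 0.0, 0.0, 0.0],
```

The green patch lies beyond the flap's free edge, so the case is on the floor, and the scene view shows nothing on the flap. I'll draw back upward, slowly at first.

Call:
drive_tool:
  rows:
    - [[0,-0.007,-0.0145,0,0,0,0.77],[0,-0.0085,-0.018,0,0,0,0.77],[0,-0.0085,-0.018,0,0,0,0.77],[0,-0.0085,-0.018,0,0,0,0.77],[0,-0.0085,-0.018,0,0,0,0.77]]

```text
t: 8.9
eef_pos: [528.9, -385.4, 141.0]
tcp_rot: [-2.705, -0.001, -0.167]
ft_force: [0.2, 1.2, 1.3]
opening: 0.771
grip_force: 0.5
```

Run:
```python
from h import *
where()
for c in ("side","scene"):
    p=snap(c);find("flap_edge",p,n=1);find("needle_case",p,n=1)
```

```text
A [-17.2  10.6  29.3]
Bout [60.1 10.5 -6.8]
8.9 [0.2 1.2 1.3] [-0.86  0.72  1.44  0.35  1.28  0.73]
side place_of flap_edge 0.78 [ 523.  -336.3   94.9]
scene place_of flap_edge 0.57 [ 524.  -339.    96.6]
scene place_of needle_case 0.55 [ 523.7 -338.6   95.1]
```

Run:
```python
from h import *
for c in ("side","scene"):
    p=snap(c,f"z_{c}.png");h=cv2.cvtColor(p["color"],cv2.COLOR_BGR2HSV)
    poly=np.int32([proj(p,B0+x*ux+y*uy+[0,0,112]) for x,y in ((-94,-70),(94,-70),(94,70),(-94,70))])
    M=np.zeros(h.shape[:2],np.uint8);cv2.fillPoly(M,[poly],1)
    g=(h[...,0]>60)&(h[...,0]<95)&(h[...,1]>80)&(M>0);w=(p["color"].min(2)>190)&(M>0)
    print(c,g.sum(),np.argwhere(g)[:8].tolist(),w.sum(),np.argwhere(w)[:5].tolist())
p,q=[cv2.imread(f"pics/z_{c}.png") for c in ("side","scene")]
cv2.imwrite("pics/z2.png",np.hstack([cv2.resize(p[150:270,190:310],(400,400),interpolation=2),cv2.resize(q[140:240,220:320],(400,400),interpolation=2)]))
```

```text
side 12 [[173, 254], [177, 246], [177, 265], [178, 245], [179, 263], [180, 246], [181, 245], [181, 264]] 0 []
scene 0 [] 0 []
```

View pics/z2.png

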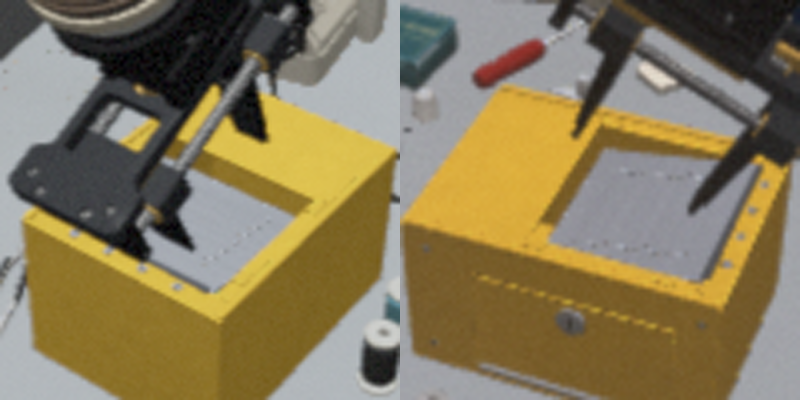

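The flap is nearly shut with nothing on it, so the case is inside below. I'll continue up and clear, leaning away from the box.

Call:
drive_tool:
  rows:
    - [[0,-0.01,-0.021,0,0,0,0.77],[0,-0.01,-0.022,0,0,0,0.77],[0,-0.02,-0.044,0,0,0,0.77],[0,-0.04,-0.09,0,0,0,0.77],[0,-0.04,-0.09,0,0,0,0.77]]

```text
t: 9.93
eef_pos: [528.6, -386.2, 215.1]
tcp_rot: [-2.705, -0.0, -0.167]
ft_force: [0.2, 0.7, 0.7]
opening: 0.769
grip_force: 0.0
```

Call:
drive_tool:
  rows:
    - [[0,-0.04,-0.09,0,0,0,0.77],[0,0,0,0,0,0,0.77],[0,0,0,0,0,0,0.77],[0,0,0,0,0,0,0.77],[0,0,0,0,0,0,0.77]]

```text
t: 10.55
eef_pos: [528.5, -386.6, 237.6]
tcp_rot: [-2.704, 0.001, -0.167]
ft_force: [0.2, 0.5, -0.4]
opening: 0.768
grip_force: 0.0
```

Run:
```python
from h import *
where()
for c in ("side","scene","wrist"):
    p=snap(c)
    for n in "flap_edge needle_case blue_bobbin red_bobbin snips teal_spool black_spool wax".split(): find(n,p,n=1)
```

```text
A [-15.9  10.4 125.8]
Bout [61.  10.3 89.8]
10.55 [ 0.2  0.5 -0.4] [-0.86  0.63  1.35  0.33  1.46  0.79]
side place_of flap_edge 0.67 [ 520.5 -336.2  110. ]
side place_of snips 0.48 [ 396.6 -410.8   -6.2]
side place_of teal_spool 0.55 [ 636.9 -327.7    2.2]
side place_of black_spool 0.82 [ 634.8 -364.3   -5.6]
side place_of wax 0.78 [ 613.8 -428.5    1. ]
scene place_of flap_edge 0.91 [ 524.5 -336.1  109.3]
scene place_of blue_bobbin 0.39 [ 430.8 -280.4    1.8]
scene place_of red_bobbin 0.56 [ 413.2 -322.1    1.5]
scene place_of snips 0.77 [ 3.960e+02 -4.144e+02 -2.000e-01]
scene place_of black_spool 0.3 [ 397.8 -413.    -0.5]
wrist place_of flap_edge 0.7 [ 524.5 -338.   112.9]
wrist place_of teal_spool 0.69 [ 632.7 -320.8    1.9]
wrist place_of black_spool 0.95 [ 6.341e+02 -3.649e+02 -2.000e-01]
wrist place_of wax 0.72 [ 615.2 -428.6   -1.9]
```

The flap is shut and level with the top at z 110, the bystanders haven't moved, and the robot is clear of everything.

```bash
python3 -c "
from cell import env
print(env.job_done())"
```

```text
the job is handed in; nothing more can be done
None
```

The job is handed in: the case slid off the landing into the box while the fingertip held the flap open, the flap then measured shut flush, the bystanders are where they were, and the arm finished clear at about 10.6 s.

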